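# Turn the tube mixer to its loading arm

## Robot

A 7-joint arm with a two-finger parallel gripper is mounted at the origin on a cart in front of the work surface, level with it; the furniture and walls round the work are solid. World frame = base frame: x ahead of the robot, y to its left, z up, the work surface at z = 0. Lengths are in mm, angles in rad, forces in N, time in s.
With the tool pointing down it reaches from about 425 to 925 mm from the base axis. Payload 6.8 kg.
Tool frame: the origin (TCP) lies on the front face of the gripper's body, between the roots of the fingers; the fingertips stand 80 mm ahead of it and the grasp point (between the pads) lies 61 mm ahead of it; z points along the fingers, y is the line along which they close (so a half turn about z gives the same grasp; the last joint's range is limited). The gripper opens to 88 mm and grips with 3 to 60 N. Pads are 20 mm wide; open, the fingers measure 115 mm over their backs; the gripper's body (75 mm by 178 mm) begins 61 mm behind the grasp point.
Start: joints at [-1.453, 0.477, 0.022, 1.555, -0.011, 1.109, -0.083], TCP at [151.119, 657.882, 302.664] pointing down, gripper open.
Joint ranges: [-2.96, 2.96], [-0.34, 2.1], [-1.41, 1.46], [0.24, 2.44], [-1.37, 4.51], [0.17, 1.92], [-2.96, 2.96]. Speed limits (rad/s): [2.39, 2.39, 3.14, 3.14, 3.14, 3.14, 3.14].

## Interface

Orientations are given as a rotation vector (axis times angle).
In Python, from station import env gives the robot as it stands. The module is installed in compiled form; this text tells all that it offers.
- The arm moves only by the shell command python3 -m creep 'ROWS' [OPENING] [FORCE]. ROWS is a JSON object of lists of equal length, an entry for each row: "travel": the shift along the world's x, y, z in m, a list of three; "turn": the turn about the world's z in rad. In form: {"travel": [[dx, dy, dz], ...], "turn": [turn, ...]}. A call has 1 to 10 rows; each row is the pose to reach, as a shift and turn from the pose commanded when the call began; what a row does not reach only later rows make up. A row lasts 1/10 s, in which the tool goes at most 50 mm and 8.59 degrees, less where a joint would pass 70% of its speed; a pose out of reach is approached as far as the arm can. A call with a gripper value outside its range is refused whole. OPENING is the finger opening in m, from 0 to 0.0878, set as the call begins (- or left out, the last holds). The fingers move at their own pace and stop on an object; FORCE is the grip in N (left out, the last holds). Time passes only in rows, so rows that repeat a pose let the fingers close. It gives the time, the measured TCP pose, the force, the opening and the grip force at its end, in the units of the state.
- env.sense(): the state, without advancing time (a new reading comes with each control period).
- env.snapshot(name): name is "scene" or "top"; returns a dict with "color" (400x640x3 uint8, blue, green, red), "depth" (400x640 float32, mm along the optical axis (not along the pixel's ray), 0 where there is no reading), "fx", "fy", "cx", "cy" (pixels), "eye" and "attitude" of the camera in the world. Camera axes: x right, y up, looking along -z (the intrinsics and any distortion apply to the point x, -y, -z); pixel columns grow to the right and rows downward; lengths in mm; the calibration is good to about 2 mm. A picture is of the moment at which its call begins.
- env.close_job(): hands the job in; it is judged then, once.
The state is a dict: "time_s": time; "joint_pos": joint angles; "joint_velocities": joint speeds; "joint_torque": joint torques, N m; "position": TCP position; "tcp_rot": TCP orientation; "force": force on the tool from outside, world axes, zero at the start; "moment": the same for the moment, N m; "finger_gap": opening from 0.0 (shut) to 1.0 (fully open); "finger_force": force on a finger pad.
Only numpy, scipy, OpenCV 4.12 (cv2) and the standard library are available. Lean on these libraries where they do the work, as an engineer would, in place of code of your own. Each camera call takes 0.05 s, during which the arm holds its last target. There are 200 camera calls.

## Task

Turn the wheel of the tube mixer by pushing its arms round with your fingertips, one arm after another as needed, until the red arm points straight up, ready for a tube to be stood in its cup. Push gently: do not fling the wheel round, do not lift or shove the mixer, and leave the other things on the worktop where they are. Then take the hand clear, with the wheel at rest.

Things in the scene. Friction and masses are not known exactly. Their poses are not given: they have to be found in the camera images.
- mixer: White tube mixer, 3.5 kg, loose on rubber feet. Origin on its underside, straight below the wheel's centre; x is the wheel's axis and points away from the robot into the housing, y left, z up. Base plate x -60..160 mm, y +-85 mm, top z = 18 mm; housing x 50..145 mm, y +-42 mm, top z = 172 mm. The upright wheel stands before the housing in the plane x = 0, open above and at both sides.
- wheel (a joint): Angle of the upright wheel about the mixer's x axis, rad. 0, and also 6.283 (a full turn) = red arm straight up; growing = clockwise as the robot sees it (an upward red arm goes to the robot's right). Turns endlessly either way; starts between 1.9 and 4.4. No spring or catch: friction of 0.10 N m holds it where it is left (1.3 N at 75 mm radius turns it; it does not run on).
- hub (a point): Wheel's centre, 150 mm above the underside, mid-thickness of the arms. Hub radius 21 mm. Four equal arms, one red, three blue, 90 degrees apart, no rim: bars 14 x 14 mm to radius 100 mm, then a round cup of 23 mm diameter, open outward, to radius 120 mm. Shut fingertips coming down between two arms can push a side arm down and round.
- red_cup (a point): Mouth centre of the cup at the end of the red arm, 120 mm from the hub's centre. (Wall cabinets hang over the back of the worktop, beyond about x = 0.58 m and above z = 0.46 m: bring the arm to the wheel from the front.)
- cup_teal: Bystander: specimen cup with teal lid, 62 x 62 x 70 mm, origin at the centre of its underside, loose.
- red_bottle: Bystander: small brown bottle with red cap, 34 x 34 x 76 mm, origin at the centre of its underside, loose.
- bench_timer: Bystander: flat white timer, 68 x 62 x 18 mm, origin at the centre of its underside, loose.

How it is judged (in metres and radians):
On the way:
1. the fingers push the wheel while the red arm is still far from the top (contact force between the fingers and mixer above 0.2 N and value of joint wheel between 1 and 5.28 rad), for 0.05 s.
At the end, for the whole second after the job is handed in: The red arm points straight up within 0.10 rad (6 degrees), the wheel at rest; the mixer stands upright within 30 mm of where it was, as do the cup, the bottle and the timer ((value of joint wheel between -0.1 and 0.1 rad or value of joint wheel between 6.1832 and 6.3832 rad) and velocity of joint wheel between -0.05 and 0.05 rad/s and linear speed of mixer below 0.01 m/s and distance of each of mixer, cup_teal, red_bottle, bench_timer from where it was at the start of the episode below 0.03 m and angle between mixer's own z axis and vertical below 0.05 rad); the robot touches nothing.
It fails at once if the mixer is lifted or tipped (height (world z) of mixer above 0.012 m or angle between mixer's own z axis and vertical above 0.12 rad).
It fails at once if the mixer is shoved more than 30 mm (distance of mixer from where it was at the start of the episode above 0.03 m).
It fails at once if the mixer is pushed or pinched with more than 25 N (contact force between the fingers and mixer above 25 N).
It fails at once if the wheel is flung round, faster than 6 rad/s (velocity of joint wheel above 6 rad/s or velocity of joint wheel below -6 rad/s).
It fails at once if the specimen cup, the bottle or the timer is moved more than 30 mm or lifted (distance of any of cup_teal, red_bottle, bench_timer from where it was at the start of the episode above 0.03 m).
It also fails if it takes over 48 s, if anything falls off the work surface, if the arm or the gripper's body presses on something with over 40 N, if the wrist force passes 120 N, or if a joint passes its speed limit or range.

## Working session

There is one attempt and no reset: what is moved stays moved. The work goes in short steps, Python scripts to look and compute and a shell command to move; the robot and the scene stay as the last step left them, time stands still between calls to the robot, and variables do not carry over. Pictures are saved under pics/ and viewed, at most 10 in all, crops included, and the job is handed in when it is done.

```bash
mkdir -p pics; cat > h.py <<'E'
import numpy as np, cv2
from station import env
from scipy.spatial.transform import Rotation as R
def snap(n,save=None):
    s=env.snapshot(n)
    if save: cv2.imwrite('pics/'+save+'.png',s['color'])
    return s
def cloud(s):
    d=s['depth'];v,u=np.mgrid[:d.shape[0],:d.shape[1]]
    p=np.stack([(u-s['cx'])/s['fx']*d,-(v-s['cy'])/s['fy']*d,-d],-1)
    a=np.array(s['attitude'],float)
    M=a if a.shape==(3,3) else R.from_rotvec(a).as_matrix()
    return p@M.T+np.array(s['eye'])
E
python3 - <<'E'
from h import *
for n in('scene','top'):
    s=snap(n,n+'1'); print(n,{k:s[k] for k in s if k not in('color','depth')})
    P=cloud(s); c=cv2.cvtColor(s['color'],cv2.COLOR_BGR2HSV); ok=s['depth']>0
    for nm,m in(('red',((c[...,0]<8)|(c[...,0]>172))&(c[...,1]>130)&(c[...,2]>70)),('blue',(c[...,0]>98)&(c[...,0]<125)&(c[...,1]>110)&(c[...,2]>60))):
        k,l,st,ce=cv2.connectedComponentsWithStats((m).astype('uint8'))
        for i in range(1,k):
            if st[i,4]>40:
                q=P[(l==i)&ok]; print(nm,st[i],q.min(0).round() if len(q) else 0,q.max(0).round() if len(q) else 0,np.median(q,0).round() if len(q) else 0)
print(env.sense())
E
```

```text
scene {'fx': 484.21227768334575, 'fy': 484.21227768334575, 'cx': 317.19318837544773, 'cy': 193.27174299999876, 'eye': array([-345.68500334, -442.42246375,  970.85034469]), 'attitude': array([ 0.76257527, -0.41808822, -0.9879952 ])}
red [443  85  50  16 282] [ 901. -261.  236.] [ 914. -119.  259.] [ 908. -194.  247.]
red [11 96 29 13 68] [112. 612. 386.] [173. 640. 393.] [138. 622. 390.]
red [296 184  29  32 246] [417.   6.  59.] [488. 109. 147.] [429.  49. 109.]
red [423 241   9  11  70] [ 455. -273.   50.] [ 479. -253.   82.] [ 464. -264.   72.]
blue [131   7  26  16  95] [757. 957. 251.] [ 912. 1077.  300.] [820. 971. 293.]
blue [259 144  29  32 213] [430. 121. 163.] [451. 201. 229.] [438. 165. 198.]
blue [293 157  24  22  93] [418.  30. 148.] [523. 114. 251.] [428.  48. 233.]
blue [271 185  14  15  51] [429. 130.  57.] [448. 182. 126.] [435. 166.  73.]
top {'fx': 484.20286475832944, 'fy': 484.20286475832944, 'cx': 317.01209281839516, 'cy': 198.65368122234975, 'eye': array([ 266.81900603,   23.72229781, 1574.43220882]), 'attitude': array([ 0.08664885, -0.06851224, -1.59106497])}
re
[... 248 characters left out ...]
joint_pos': array([-1.45311135,  0.47770071,  0.0223989 ,  1.55631977, -0.01151051,
        1.10931028, -0.08310054]), 'joint_velocities': array([ 0.00098826, -0.00018376,  0.00040882, -0.00302307,  0.00044787,
        0.00020368, -0.00192362]), 'joint_torque': array([ 4.70703410e-03, -5.84096611e+01,  1.53968878e+00, -2.73315936e+01,
       -5.42025338e-02,  1.31033201e-02,  4.39958137e-05]), 'position': array([151.05410219, 657.46644985, 301.80501222]), 'tcp_rot': array([-3.53958068e-01, -3.12153858e+00,  2.52652983e-03]), 'force': array([ 0.93284677, -0.50642056, -0.99655999]), 'moment': array([-0.01402573, -0.0017859 ,  0.02898341]), 'finger_force': 0.0, 'finger_gap': 0.9993270785771929}
```

View pics/scene1.png

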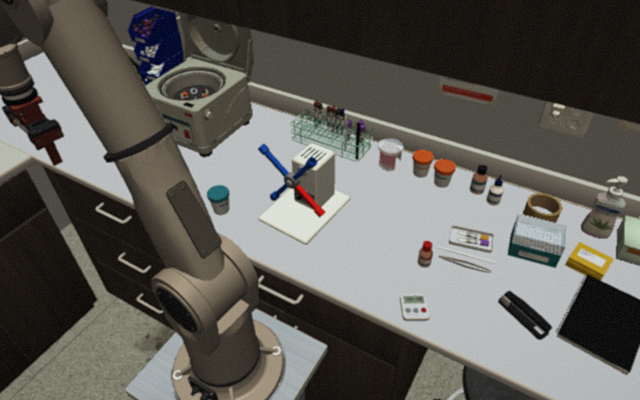

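View pics/top1.png

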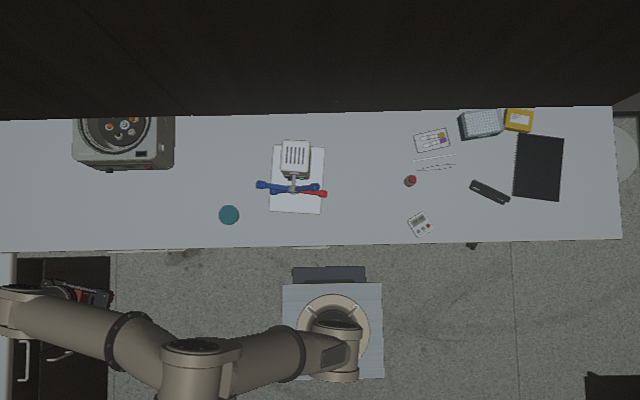

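The scene shows the mixer at about (300,185). Red arm points lower right, tip at about (322,213); blue arms are upper left (262,148), upper right (315,158) and lower left (277,195). The top view shows the wheel at (290,187), the teal cup at (228,214), well left of it, and the bottle and timer far right.

Next I fit the wheel's centre, yaw and angle.

```bash
cat >> h.py <<'E'
def wheel(s,hub=None,yaw=None,er=True):
    P=cloud(s); c=cv2.cvtColor(s['color'],cv2.COLOR_BGR2HSV); ok=s['depth']>0
    near=ok&(P[...,0]>405)&(P[...,0]<470)&(P[...,1]>-40)&(P[...,1]<260)&(P[...,2]>22)&(P[...,2]<290)
    red=((c[...,0]<8)|(c[...,0]>172))&(c[...,1]>130)&(c[...,2]>60)&near
    blue=(c[...,0]>98)&(c[...,0]<125)&(c[...,1]>110)&(c[...,2]>50)&near
    return P[red],P[blue]
E
python3 - <<'E'
from h import *
from scipy.optimize import least_squares
A=[]
for n in('scene','top'):
    s=snap(n); r,b=wheel(s); q=np.vstack([r,b])
    f=np.polyfit(q[:,1],q[:,0],1); print(n,len(r),len(b),'x=',f)
    for _ in range(3):
        e=q[:,0]-np.polyval(f,q[:,1]); f=np.polyfit(q[abs(e)<8][:,1],q[abs(e)<8][:,0],1)
    print(f, 'red y,z',np.percentile(r[:,1:],[2,50,98],axis=0).round(),'blue',np.percentile(b[:,1:],[2,98],axis=0).round())
    # fit 4-arm cross in y,z: red dir th, lines mod 90
    def res(p):
        d=q[:,1:]-p[:2]; a=p[2]; u=d@[-np.sin(a),np.cos(a)]; v=d@[np.cos(a),np.sin(a)]
        return np.minimum(abs(u),abs(v))
    g=least_squares(res,[107,150,2.2],loss='soft_l1',f_scale=5); print('hub y,z, theta',g.x,'med res',np.median(res(g.x)))
    m=(r-np.r_[0,g.x[:2]]); print('red angle cw',np.median(np.arctan2(-m[:,1],m[:,2])))
    P=cloud(s);t=(abs(P[...,2]-18)<5)&(P[...,0]>340)&(P[...,0]<640)&(abs(P[...,1]-108)<130)&(s['depth']>0)
    k,l,st,_=cv2.connectedComponentsWithStats(cv2.morphologyEx(t.astype('uint8'),cv2.MORPH_OPEN,np.ones((3,3))))
    i=1+np.argmax(st[1:,4]);print('plate',cv2.minAreaRect(P[l==i][:,:2].astype('float32')))
E
```

```text
scene 247 428 x= [7.55980255e-02 4.25071562e+02]
[8.65213692e-02 4.22725020e+02] red y,z [[  9.  85.]
 [ 49. 112.]
 [ 88. 143.]] blue [[ 35.  65.]
 [196. 246.]]
hub y,z, theta [105.42678458 154.96307676   2.21544694] med res 2.5077287179518537
red angle cw 2.2112416447059275
plate ((484.960205078125, 101.31182861328125), (169.96958923339844, 220.3003692626953), 85.05220794677734)
top 96 331 x= [8.58677098e-02 4.27060984e+02]
[8.95264066e-02 4.26619099e+02] red y,z [[ 11.  88.]
 [ 36. 106.]
 [ 83. 142.]] blue [[ 36.  66.]
 [207. 251.]]
hub y,z, theta [109.98363478 160.63061045   2.21423197] med res 2.133525999061891
red angle cw 2.2057333209433745
plate ((523.1073608398438, 169.04771423339844), (111.20951080322266, 36.50951385498047), 10.626626968383789)
```

```bash
python3 -m creep '{"travel":[[0,0,0.04],[0.03,-0.02,0.07],[0.07,-0.05,0.1],[0.11,-0.08,0.1],[0.15,-0.11,0.1],[0.19,-0.14,0.1],[0.22,-0.17,0.1],[0.25,-0.2,0.1],[0.28,-0.23,0.1],[0.3,-0.258,0.1]],"turn":[-0.14,-0.28,-0.42,-0.56,-0.7,-0.84,-0.98,-1.12,-1.26,-1.4]}' 0
```

```text
time_s: 1.2
position: [453.0, 397.6, 402.6]
tcp_rot: [2.29, 2.15, 0.0]
force: [0.5, 0.4, 0.3]
finger_gap: 0.132
finger_force: 0.0
```

```bash
python3 -m creep '{"travel":[[0,-0.04,0],[0,-0.08,0],[0,-0.12,0],[0,-0.16,0],[0,-0.2,0],[0,-0.24,0],[0,-0.28,0],[-0.005,-0.32,0],[-0.01,-0.36,0],[-0.018,-0.4,0]],"turn":[0,0,0,0,0,0,0,0,0,0]}' && python3 -m creep '{"travel":[[0,0,0],[0,-0.005,-0.03],[0,-0.005,-0.06],[0,-0.005,-0.08],[0,-0.005,-0.1],[0,-0.005,-0.1]],"turn":[0,0,0,0,0,0]}'
python3 - <<'E'
from h import *
s=snap('scene','a2'); cv2.imwrite('pics/a2c.png',cv2.resize(s['color'][60:260,180:440],None,fx=3,fy=3))
E
```

```text
time_s: 2.2
position: [432.7, -1.8, 402.7]
tcp_rot: [-2.282, -2.159, -0.001]
force: [0.3, -0.1, 0.7]
finger_gap: 0.006
finger_force: 0.0
time_s: 2.8
position: [431.8, -4.6, 300.7]
tcp_rot: [-2.28, -2.159, 0.007]
force: [-0.2, -0.4, -0.3]
finger_gap: 0.005
finger_force: 0.0
```

View pics/a2c.png

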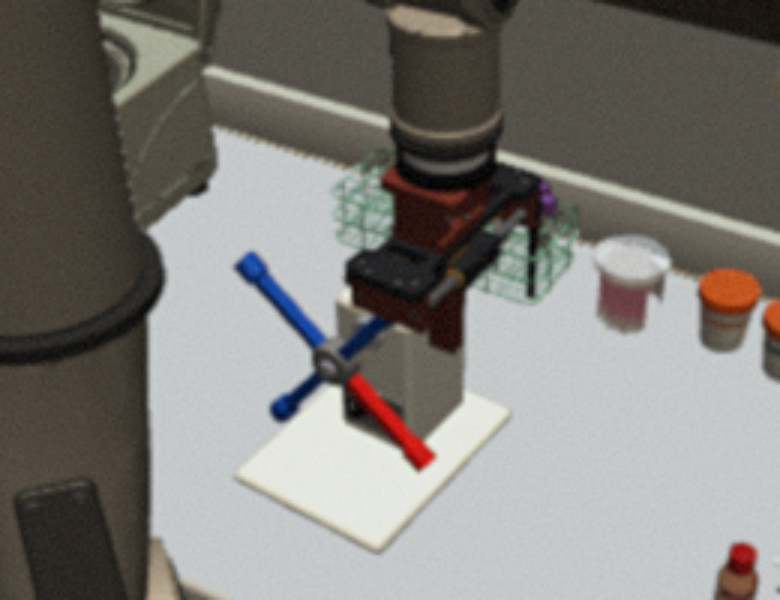

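```bash
python3 -m creep '{"travel":[[0,0.009,0],[0,0.018,0],[0,0.027,0],[0,0.036,0],[0,0.045,0],[0,0.054,0],[0,0.063,0],[0.001,0.072,0],[0.001,0.081,0],[0.002,0.09,0]],"turn":[0,0,0,0,0,0,0,0,0,0]}' && python3 - <<'E'
from h import *
for n in('scene','top'):
    s=snap(n); r,b=wheel(s); m=r-np.r_[0,105.6,150]; rr=np.hypot(m[:,1],m[:,2]); m=m[rr>40]; print(n,len(m),np.median(np.arctan2(-m[:,1],m[:,2])))
s=snap('scene'); cv2.imwrite('pics/a3c.png',cv2.resize(s['color'][60:260,180:440],None,fx=3,fy=3))
E
```

```text
time_s: 3.85
position: [434.9, 85.7, 302.5]
tcp_rot: [-2.281, -2.159, 0.001]
force: [-0.5, -0.6, 0.1]
finger_gap: 0.009
finger_force: 0.6
scene 205 1.5270534295847884
top 67 1.479687904884809
```

View pics/a3c.png

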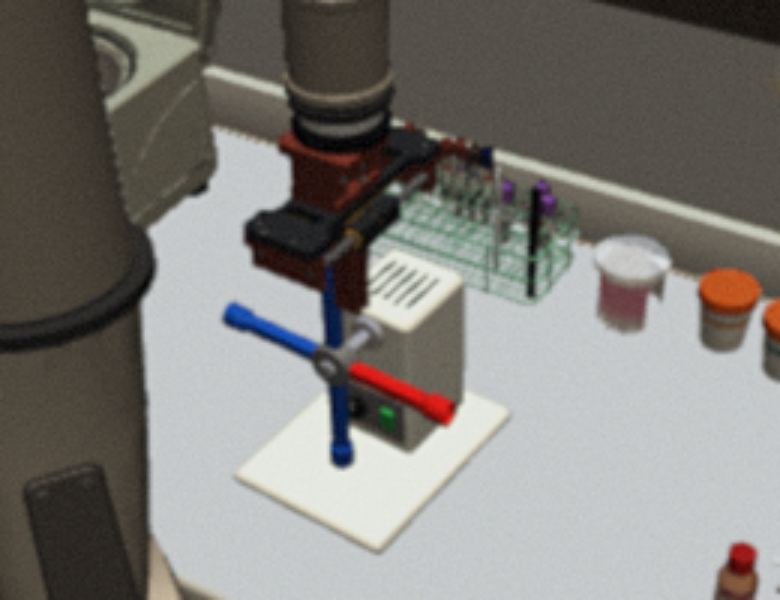

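The wheel follows: the pushed blue arm is now vertical (330,290) and the red arm points right (450,405). I continue along the arc.

```bash
python3 -m creep '{"travel":[[0,0.009,0],[0,0.018,0],[0,0.026,-0.001],[0,0.034,-0.003],[0.001,0.042,-0.005],[0.002,0.049,-0.009],[0.003,0.056,-0.014],[0.004,0.062,-0.019],[0.004,0.067,-0.024],[0.004,0.072,-0.029]],"turn":[0,0,0,0,0,0,0,0,0,0]}' && python3 -m creep '{"travel":[[0,0.003,-0.005],[0,0.006,-0.011],[0,0.009,-0.017],[0,0.009,-0.017]],"turn":[0,0,0,0]}' && python3 - <<'E'
from h import *
for n in('scene','top'):
    s=snap(n); r,b=wheel(s); m=r-np.r_[0,105.6,150]; rr=np.hypot(m[:,1],m[:,2]); m=m[rr>40]; print(n,len(m),np.median(np.arctan2(-m[:,1],m[:,2])))
    if n=='scene':cv2.imwrite('pics/a4c.png',cv2.resize(s['color'][60:260,180:440],None,fx=3,fy=3))
E
```

```text
time_s: 5.0
position: [439.3, 157.1, 273.1]
tcp_rot: [2.281, 2.159, -0.0]
force: [0.3, -2.3, 1.3]
finger_gap: 0.005
finger_force: 0.8
time_s: 5.4
position: [438.7, 166.2, 255.8]
tcp_rot: [-2.281, -2.16, 0.002]
force: [0.2, -0.7, -0.5]
finger_gap: 0.007
finger_force: 0.0
scene 148 0.22490992733581902
top 41 0.19239656016688136
```

View pics/a4c.png

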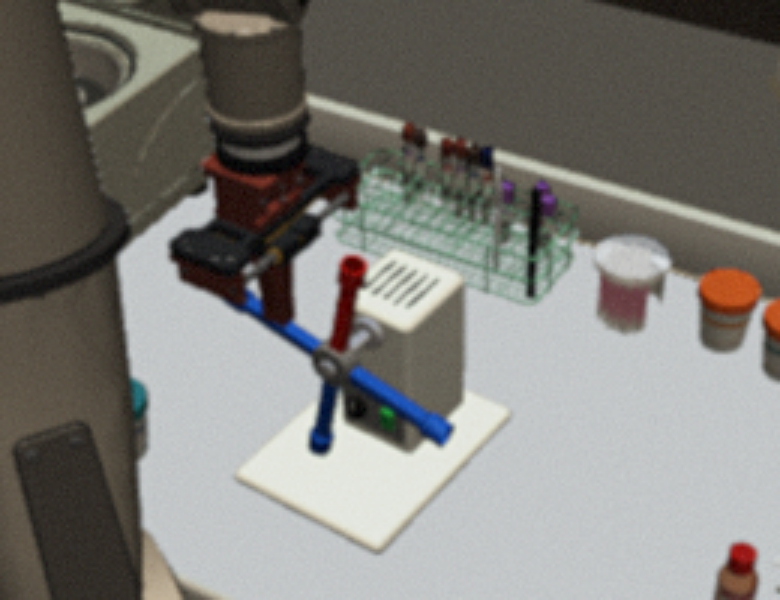

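The red arm is now nearly up (350,290), about 0.2 rad short. Final small push.

```bash
python3 -m creep '{"travel":[[0,0,-0.004],[0,0,-0.008],[0,0,-0.012],[0,0,-0.015],[0,0,-0.017],[0,0,-0.017],[0,0,-0.017]],"turn":[0,0,0,0,0,0,0]}' && cat > m.py <<'E'
from h import *
for n in('scene','top'):
    s=snap(n); r,b=wheel(s); m=r-np.r_[0,105.6,150]; rr=np.hypot(m[:,1],m[:,2]); m=m[rr>40]; print(n,len(m),np.median(np.arctan2(-m[:,1],m[:,2])),r[r[:,2]>240].mean(0))
    q=np.vstack([r,b]); f=np.polyfit(q[:,1],q[:,0],1)
    b=b[abs(b[:,0]-np.polyval(f,b[:,1]))<12]
    from scipy.optimize import least_squares
    def res(p):
        d=q[:,1:]-p[:2]; a=p[2]; u=d@[-np.sin(a),np.cos(a)]; v=d@[np.cos(a),np.sin(a)]
        return np.minimum(abs(u),abs(v))
    print('cross fit',least_squares(res,[105.6,150,0],loss='soft_l1',f_scale=5).x)
    if n=='scene':cv2.imwrite('pics/m%.0f.png'%(env.sense()['time_s']*10),cv2.resize(s['color'][100:240,220:400],None,fx=4,fy=4))
E
python3 m.py; ls pics
```

```text
time_s: 6.2
position: [438.8, 165.5, 239.4]
tcp_rot: [-2.282, -2.159, 0.002]
force: [1.3, -0.5, 0.8]
finger_gap: 0.008
finger_force: 0.2
scene 197 -0.0003641878457173856 [434.55216706 113.48957249 263.60304537]
cross fit [ 1.04142444e+02  1.54230224e+02 -2.74411487e-02]
top 43 -0.05629375910386124 [438.40336399 111.41069996 257.47106282]
cross fit [ 1.09162195e+02  1.56937612e+02 -2.68490866e-02]
a2.png
a2c.png
a3c.png
a4c.png
m62.png
scene1.png
top1.png
```

```bash
python3 -m creep '{"travel":[[0,0,0.01],[0,0.003,0.03],[0,0.01,0.06],[0,0.02,0.09],[0,0.04,0.12],[0,0.07,0.15],[0,0.1,0.15],[0,0.13,0.15],[0,0.15,0.15],[0,0.15,0.15]],"turn":[0,0,0,0,0,0,0,0,0,0]}' && python3 m.py; ls pics/m*
```

```text
time_s: 7.3
position: [438.2, 318.4, 389.5]
tcp_rot: [2.277, 2.164, -0.001]
force: [-0.4, 0.3, -1.2]
finger_gap: 0.008
finger_force: 0.0
scene 170 0.012621556787505437 [434.46855434 107.03112906 258.94327013]
cross fit [ 1.03425762e+02  1.54895756e+02 -1.62024987e-02]
top 37 -0.05650421792898453 [438.78898982 111.47090552 255.80475191]
cross fit [ 1.09658538e+02  1.58490118e+02 -1.68676536e-02]
pics/m62.png
pics/m74.png
```

```bash
python3 - <<'E'
from h import *
s=snap('top'); cv2.imwrite('pics/t9.png',s['color'])
s=snap('scene'); cv2.imwrite('pics/s9.png',cv2.resize(s['color'][100:240,220:400],None,fx=4,fy=4))
P=cloud(s);t=(abs(P[...,2]-18)<5)&(P[...,0]>340)&(P[...,0]<640)&(abs(P[...,1]-108)<130)&(s['depth']>0)
k,l,st,_=cv2.connectedComponentsWithStats(cv2.morphologyEx(t.astype('uint8'),cv2.MORPH_OPEN,np.ones((3,3))))
i=1+np.argmax(st[1:,4]);print('plate',cv2.minAreaRect(P[l==i][:,:2].astype('float32')))
E
```

```text
plate ((484.29864501953125, 102.05426025390625), (169.33103942871094, 220.22792053222656), 84.90164947509766)
```

View pics/s9.png

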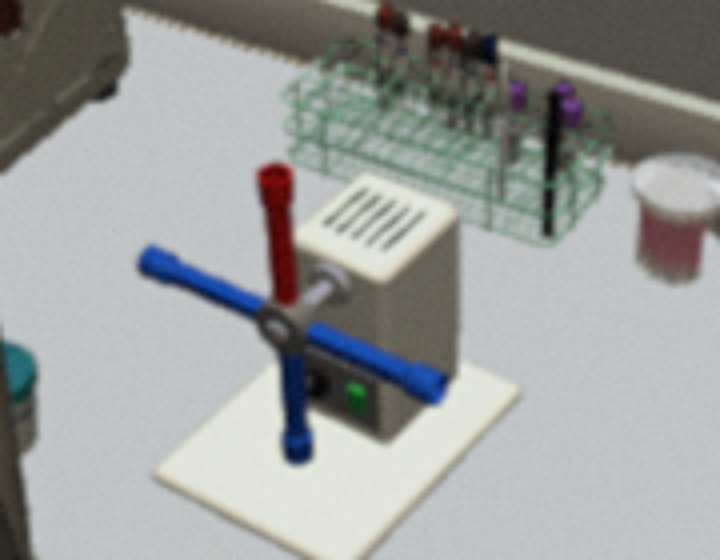

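The red arm stands up at (275,170)–(285,300). I check its tilt by projecting the known vertical and tilted wheels.

```bash
python3 - <<'E'
from h import *
s=snap('scene'); M=R.from_rotvec(s['attitude']).as_matrix()
def px(p):
    c=M.T@(np.array(p)-s['eye']); return np.array([s['cx']+s['fx']*c[0]/-c[2],s['cy']-s['fy']*c[1]/-c[2]])
yw=-.087; ey=np.array([-np.sin(yw),np.cos(yw),0]); H=np.array([435,105.6,150])
pts={}
c=cv2.cvtColor(s['color'],cv2.COLOR_BGR2HSV)
for t in(-.1,-.05,0,.05,.1):
    a=[((px(H+r*(-np.sin(t+k*np.pi/2)*ey+np.cos(t+k*np.pi/2)*np.array([0,0,1])))-[220,100])*4+1.5).round() for k,r in((0,110),(1,110),(2,110),(3,110),(0,0))]
    d=a[0]-a[2];e=a[3]-a[1];print(t,a,'slopes',d[0]/d[1],e[1]/e[0])
E
```

```text
-0.1 [array([265., 183.]), array([427., 376.]), array([310., 452.]), array([161., 278.]), array([288., 325.])] slopes 0.16728624535315986 0.3684210526315789
-0.05 [array([272., 186.]), array([428., 383.]), array([303., 449.]), array([159., 271.]), array([288., 325.])] slopes 0.11787072243346007 0.4163568773234201
0 [array([279., 188.]), array([428., 389.]), array([297., 446.]), array([159., 265.]), array([288., 325.])] slopes 0.06976744186046512 0.46096654275092935
0.05 [array([286., 192.]), array([428., 396.]), array([290., 443.]), array([158., 259.]), array([288., 325.])] slopes 0.01593625498007968 0.5074074074074074
0.1 [array([293., 195.]), array([428., 402.]), array([284., 439.]), array([158., 252.]), array([288., 325.])] slopes -0.036885245901639344 0.5555555555555556
```

```bash
python3 -m creep '{"travel":[[0,0,0],[0,0,0],[0,0,0]],"turn":[0,0,0]}' && python3 -c "
from station import env
print(env.close_job())"
```

```text
time_s: 7.85
position: [439.2, 315.5, 389.8]
tcp_rot: [-2.282, -2.159, -0.0]
force: [-0.4, 0.5, 0.2]
finger_gap: 0.006
finger_force: 0.0
the job is handed in; nothing more can be done
None
```

The red arm now points straight up, about 0.02 rad off by my camera measurements; the mixer stayed within about 1 mm, the hand is clear, and the job was handed in at about 8 s (no verdict was returned).

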